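# Release the blade carrier and slide it onto its pins

## Task

On the knife maker's jig, pull up the sprung plunger that pins the blade carrier and twist it anticlockwise until it catches, so that it stays open by itself when let go. Then push the carrier plate along the bed, without lifting it out, until it drops over the three locating pins and lies flat on the nest; leave the plunger open, and leave the other things on the bench where they are.

Things in the scene. Friction and masses are not known exactly. Their poses are not given: they have to be found in the camera images.
- jig: Fixed steel jig, 92 mm wide (x), 310 mm long (y -125 to 185 mm; +y is the way the carrier is pushed), z up. Origin on the bench under the end of the upper deck. Deck top z = 26 mm for y < 0; lower nest top z = 20 mm for y > 0. Rails, tops z = 35 mm, flank the bed, 0.75 mm play each side of the carrier.
- nest (a point): Where the carrier's origin must end, axes as the jig's: jig (0, 91.5, 20) mm. Three fixed 8 mm locating pins stand on the nest at (x, y) = (-24, -24), (24, -24), (-12, 42) mm from this point, bevelled tops 5.7 mm above it: the carrier slides level over deck and pin tops until all its holes meet the pins and it drops.
- bridge (a point): Middle of the top of the aluminium bridge that crosses the bed, at jig (0, -91, 48) mm: 116 mm wide (x), 34 mm long (y), underside 39 mm above the bench. The plunger stands on it, in a steel catch collar of 20 mm radius and 20 mm height.
- handle (a point): Centre of the plunger's black T handle: bar 46 mm long, 10 mm wide, 16 mm high on a 10 mm stem. Plunger down: 92 mm above the bench, over jig (0, -91) mm, bar along the jig's y. Its axes turn with it (y along the bar). 16 mm lie free between the bar's underside and the collar's top.
- plunger_lift (a joint): Lift in m: 0 = down, its 8 mm pin 6 mm deep in the carrier; 0.014 = upper stop. Spring 4.5 N at 0, 8 N at 0.014. It must be lifted 12 mm or more to be twisted over the lip of the catch; caught it sits at about 0.008 and the pin is clear of the carrier.
- plunger_turn (a joint): Twist in rad, 0 = bar along jig y, positive anticlockwise from above; a light spring turns it back. Lifted and twisted it passes a lip and meets a hard stop at 0.9 to 1.35 rad (unknown: feel it). Let down at the stop it drops into the catch and stays, about 0.1 rad back from the stop. Let go earlier it springs home. Down, it cannot twist.
- carrier: Loose aluminium plate 70 (x) x 180 (y) x 8 mm, 0.3 to 0.6 kg, a thin knife blank on its far half. Origin: centre of its underside, axes as the jig's; starts at jig (0, -15, 26) mm. 10.5 mm holes at (x, y) = (-24, -24), (24, -24), (-12, 42) mm for the pins, (0, -76) for the plunger. It slides 106.5 mm along jig +y, then drops 6 mm.
- block (a point): Centre of the steel clamp block standing on the carrier at its (0, 14) mm, the thing to push: 44 mm wide (x), 16 mm thick (y), 40 mm high, from 8 to 48 mm above the carrier's underside. Its flat -y face looks to the plunger, 82 mm from the plunger's axis at the start.
- oil: Bystander: amber bottle, 54 mm across, 130 mm high, origin at its base.
- tape: Bystander: roll of tape lying flat, 94 mm across, 24 mm high, origin at its base.
- driver: Bystander: a screwdriver 200 mm long lying on the bench.
- handle_block: Bystander: wooden block 35 x 120 x 25 mm, origin at its base.

How it is judged:
On the way:
1. the plunger stays open by itself in its catch, nothing held, the carrier still in its first place (value of joint plunger_lift above 0.007 m and value of joint plunger_turn above 0.6 rad and contact force between the fingers and anything else below 0.3 N and distance of carrier from where it was at the start of the episode below 0.008 m), for 0.3 s.
At the end, for the whole second after the job is handed in: The carrier lies flat and at rest on the nest with its three holes over the pins (origin within 3 mm of the nest position in x and y, underside at most 2 mm above the nest top, level within 0.025 rad), and the plunger is still caught open (lift over 7 mm, twist over 0.6 rad) (y of carrier in the frame of jig between 0.0885 and 0.0945 m and x of carrier in the frame of jig between -0.003 and 0.003 m and z of carrier in the frame of jig below 0.022 m and angle between the z axis of carrier and the z axis of jig, either way round below 0.025 rad and linear speed of carrier below 0.01 m/s and value of joint plunger_lift above 0.007 m and value of joint plunger_turn above 0.6 rad); the robot touches nothing.
It fails at once if the carrier is lifted out of the bed (underside more than 12 mm above the upper deck) (z of carrier in the frame of jig above 0.038 m).
It fails at once if a bystander is moved more than 30 mm (distance of any of oil, tape, driver, handle_block from where it was at the start of the episode above 0.03 m).
It also fails if it takes over 64 s, if anything falls off the work surface, if the arm or the gripper's body presses on something with over 40 N, if the wrist force passes 120 N, or if a joint passes its speed limit or range.

## Robot

A 6-joint arm with a two-finger parallel gripper is mounted at the origin on the work surface. World frame = base frame: x ahead of the robot, y to its left, z up, the work surface at z = 0. Lengths are in m, angles in rad, forces in N, time in s.
With the tool pointing down it reaches from about 0.25 to 0.775 m from the base axis. Payload 8.9 kg.
Tool frame: the origin (TCP) lies at the very end of the fingers, on their centre line; the grasp point (between the pads) lies 19 mm behind it; z points along the fingers, y is the line along which they close (so a half turn about z gives the same grasp; the last joint's range is limited). The gripper opens to 85 mm and grips with 20 to 120 N. Pads are 22 mm wide; open, the fingers measure 114 mm over their backs; the gripper's body (76 mm by 85 mm) begins 54 mm behind the grasp point. The pads swing forward as they close: fully open they stand 13 mm farther back than shut.
Start: joints at [1.011, 0.291, -0.153, 1.127, 0, 1.431], TCP at [0.214, 0.479, 0.231] pointing down, gripper open.
Joint ranges: [-2.52, 2.52], [-0.91, 1.74], [-1.3, 1.37], [-1.96, 2.02], [-1.52, 1.47], [-3.14, 3.14]. Speed limits (rad/s): [2.22, 2.22, 2.79, 3.14, 3.14, 3.14].

## Interface

Orientations are given as a unit quaternion [x, y, z, w].
In Python, from workcell import monitor, vision, job gives the robot as it stands.
- The arm moves only by the tool play_rows, never from a script. Its argument "deltas" is one flat list of numbers, 4 for each row, row after row: the shift along the tool's x, y, z in cm, then the turn about the tool's z in rad. In form: [x, y, z, turn, x, y, z, turn, ...]. A call has 1 to 10 rows; each row is the pose to reach, as a shift and turn from the pose commanded when the call began, along the tool's axes at that moment; what a row does not reach only later rows make up. A row lasts 1/10 s, in which the tool goes at most 50 mm and 8.59 degrees, less where a joint would pass 70% of its speed; a pose out of reach is approached as far as the arm can. A call with a gripper value outside its range is refused whole. "hand" is the finger opening in cm, from 0 to 8.54, set as the call begins (left out, the last holds). The fingers move at their own pace and stop on an object; the grip force is fixed at half the most. Time passes only in rows, so rows that repeat a pose let the fingers close. It gives the time, the measured TCP pose, the force, the opening and the grip force at its end, in the units of the state.
- monitor.observe(): the state, without advancing time (a new reading comes with each control period).
- vision.snapshot(name): name is "scene" or "top" or "wrist"; returns the picture (480x640x3 uint8, blue, green, red); there is no depth.
- vision.camera_params(name): a dict with "fx", "fy", "cx", "cy" (pixels), "eye" and "attitude" of the camera in the world; the wrist camera has in their place "tool_from_camera" (4x4, takes a point from camera to tool coordinates, whose origin is the TCP and whose axes are the flange's). Camera axes: x right, y up, looking along -z (the intrinsics and any distortion apply to the point x, -y, -z); pixel columns grow to the right and rows downward; lengths in m; the calibration is good to about 2 mm. The wrist camera is an equidistant fisheye: a pixel r from the principal point sees the ray r / f radians off the axis. A picture is of the moment at which its call begins: read the wrist's pose just before it. camera_params takes no time and is no camera call.
- job.hand_in(): hands the job in; it is judged then, once.
Trained networks look in the newest picture that a camera, given by its name, has taken for a name from the list of things; names that differ only in an ending like _2 or _b are one class to them, and where a whole thing is asked for, a point or a joint stands for the part that bears it (a point fixed in the world has none). Each returns a list of dicts, best first, with "conf" (0 to 1); they miss things now and then, are a little off and sometimes report something else, mostly with a low value. They report only what shows in the picture. A call takes as long as a camera call.
- vision.silhouettes(thing, camera): "region" (480x640 bool, what is visible of it) and "bbox" ([centre column, centre row, width, height] in pixels, round what is visible of it).
The state is a dict: "clock": time; "q": joint angles; "qvel": joint speeds; "joint_efforts": joint torques, N m; "ee_pos": TCP position; "eef_rot": TCP orientation; "force": force on the tool from outside, world axes, zero at the start; "wrist_torque": the same for the moment, N m; "opening": opening from 0.0 (shut) to 1.0 (fully open); "gripper_force": force on a finger pad.
Only numpy, scipy, OpenCV 4.12 (cv2) and the standard library are available. Lean on these libraries where they do the work, as an engineer would, in place of code of your own. Each camera call takes 0.05 s, during which the arm holds its last target. There are 200 camera calls.

## Working session

There is one attempt and no reset: what is moved stays moved. The work goes in short steps, Python scripts to look and compute and a tool call to move; the robot and the scene stay as the last step left them, time stands still between calls to the robot, and variables do not carry over. Pictures are saved under pics/ and viewed, at most 10 in all, crops included, and the job is handed in when it is done.

Besides the shell and the picture viewer there is one more tool, called after ">>>" as name(argument=value, ...) on one line, values as JSON. play_rows: Moves the arm, as the interface text tells. Its arguments: {"type":"object","properties":{"deltas":{"type":"array","items":{"type":"number"}},"hand":{"type":"number"}},"required":["deltas"]}

```bash
mkdir -p pics; ls; python3 - <<'E'
from workcell import monitor, vision, job
import cv2,numpy as np
s=monitor.observe(); print(s)
for n in ["top","scene"]:
    im=vision.snapshot(n); cv2.imwrite(f"pics/{n}0.png",im); print(n,vision.camera_params(n))
    for t in ["handle","block","jig","carrier"]:
        for d in vision.silhouettes(t,n)[:2]: print(n,t,d["conf"],d["bbox"])
print(vision.camera_params("wrist"))
E
```

```text
pics
{'clock': 0.0, 'q': array([ 1.01069745e+00,  2.91265064e-01, -1.54136896e-01,  1.12671218e+00,
       -1.22520986e-05,  1.43150618e+00]), 'qvel': array([ 1.11901037e-03, -1.42383074e-03,  5.55159521e-05, -3.58784308e-04,
       -4.94689485e-04,  5.09827613e-04]), 'joint_efforts': array([ 1.95150526e-03, -5.37146688e+01,  3.31375945e+01,  1.59034738e-02,
       -1.86252396e-05,  2.26623968e-05]), 'ee_pos': array([0.21421602, 0.47881569, 0.23073628]), 'eef_rot': array([ 2.08855311e-01,  9.77946330e-01, -6.21125951e-04, -2.19992967e-04]), 'force': array([-0.30785427, -1.419422  , -0.47804109]), 'wrist_torque': array([-0.02226136, -0.01122098,  0.06400901]), 'gripper_force': 0.0, 'opening': 0.99276511613313}
top {'fx': 605.5131092744597, 'fy': 605.5131092744597, 'cx': 323.4890874178741, 'cy': 240.15876794691027, 'eye': array([ 3.67915775e-01, -8.91134910e-04,  1.44854566e+00]), 'attitude': array([-0.04484577,  0.03659718,  0.71088568, -0.70092158])}
top block 0.65 [323.9, 227.1, 73.3, 53.5]
top jig 0.58 [319.0, 227.0, 135.3, 75.0]
top carrier 0.59 [325.4, 228.1, 82.5, 50.0]
scene {'
[... 253 characters left out ...]
.0, 17.3, 23.0]
scene handle 0.38 [290.2, 272.4, 16.8, 24.3]
scene block 0.97 [316.4, 275.8, 69.9, 39.3]
scene jig 0.73 [322.0, 276.0, 107.2, 75.2]
scene jig 0.7 [289.1, 273.2, 13.4, 26.2]
scene carrier 0.72 [315.3, 276.8, 72.0, 42.7]
{'fx': 371.64829954431775, 'fy': 371.64829954431775, 'cx': 317.60398594183425, 'cy': 234.7477441966892, 'tool_from_camera': array([[-1.43663352e-04,  9.60145026e-01,  2.79502250e-01,
         7.02181456e-02],
       [ 9.99999117e-01,  5.07249972e-04, -1.22850643e-03,
         4.25557144e-04],
       [-1.32132185e-03,  2.79501827e-01, -9.60144251e-01,
        -1.42434786e-01],
       [ 0.00000000e+00,  0.00000000e+00,  0.00000000e+00,
         1.00000000e+00]])}
```

```bash
python3 - <<'E'
import cv2
a=cv2.imread("pics/top0.png")[140:320,200:440]; cv2.imwrite("pics/top0c.png",cv2.resize(a,None,fx=3.3,fy=3.3,interpolation=cv2.INTER_CUBIC))
E
```

```text
(no output)
```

View pics/top0c.png

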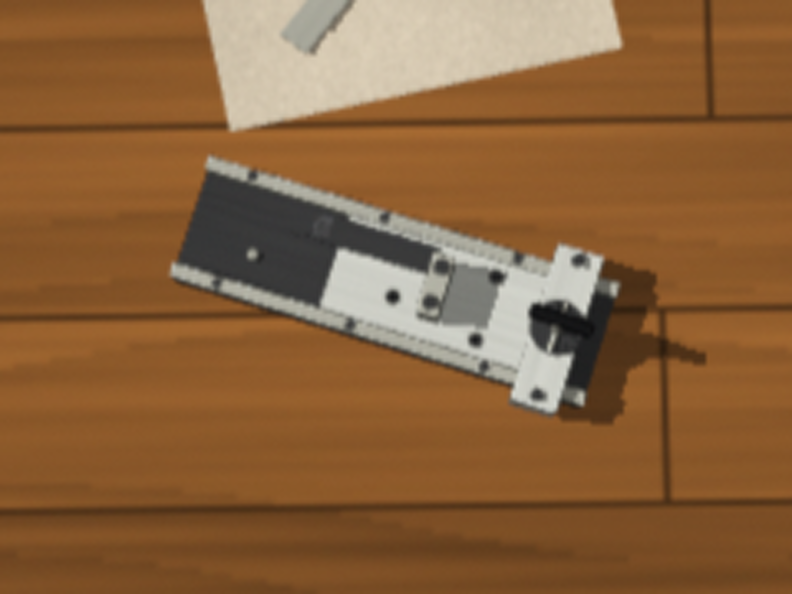

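View pics/scene0.png

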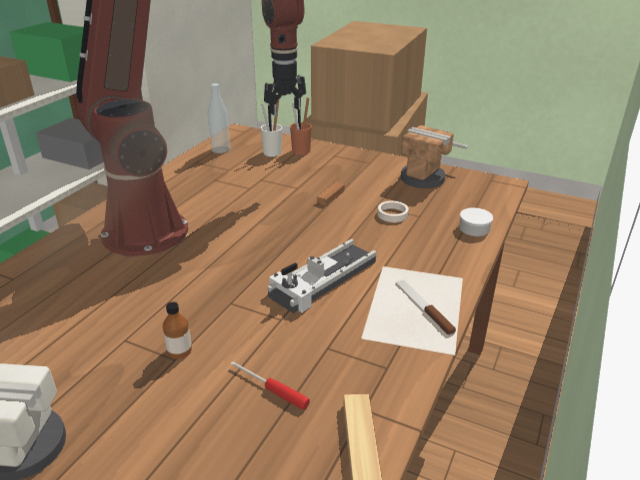

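The top view shows the jig with +y to the left: far rail corners at crop (208,157) and (172,268), bridge corners at (560,245), (603,258), (512,402) and (555,413), and the handle bar from (532,312) to (595,328). The scene view shows the jig alone in the middle, with the bystanders well away from it.

```bash
cat > h.py <<'E'
import numpy as np, cv2
from scipy.optimize import least_squares
from scipy.spatial.transform import Rotation as R
from workcell import monitor, vision, job
def jig2w(P,p):
    P=np.atleast_2d(P)/1000.; return R.from_euler('z',p[2]).apply(P)+[p[0],p[1],0]
def proj(P,name,s=None):
    c=vision.camera_params(name)
    if name!="wrist":
        q=R.from_quat(c["attitude"]).inv().apply(P-c["eye"]); x,y,z=q[:,0],-q[:,1],-q[:,2]
        return np.c_[c["fx"]*x/z+c["cx"],c["fy"]*y/z+c["cy"]]
    T=c["tool_from_camera"]; t=R.from_quat(s["eef_rot"]).inv().apply(P-s["ee_pos"])
    q=(t-T[:3,3])@T[:3,:3]; x,y,z=q[:,0],-q[:,1],-q[:,2]
    rr=np.hypot(x,y); th=np.arctan2(rr,z)
    return np.c_[c["fx"]*th*x/rr+c["cx"],c["fy"]*th*y/rr+c["cy"]]
def fit(P,px,name,p0,s=None):
    r=least_squares(lambda p:(proj(jig2w(P,p),name,s)-px).ravel(),p0,loss="soft_l1",x_scale=[.01,.01,.05])
    return r.x,(proj(jig2w(P,r.x),name,s)-px)
def plan(p,P,yaw_y=None):
    """tool move (cm) to jig point P (mm), tool-y angle in jig frame"""
    s=monitor.observe(); Rt=R.from_quat(s["eef_rot"]); d=Rt.inv().apply(jig2w(P,p)[0]-s["ee_pos"])*100
    print("delta cm",d.round(2),"tcp",s["ee_pos"].round(4))
    if yaw_y is not None:
        y=Rt.apply([0,1,0]); a=p[2]+yaw_y; want=np.array([np.cos(a),np.sin(a),0]); w=Rt.inv().apply(want)
        t=np.arctan2(-w[0],w[1]); print("turn",t.round(3),"or",((t+np.pi/2)%np.pi-np.pi/2).round(3),"q6",s["q"][5].round(3))
E
python3 - <<'E'
from h import *
P=[(46,185,35),(-46,185,35),(58,-74,48),(58,-108,48),(-58,-74,48),(-58,-108,48),(0,-68,100),(0,-114,100),(-35,75,34)]
px=np.array([(208,157),(172,268),(560,245),(603,258),(512,402),(555,413),(532,312),(595,328),(322,306)])/3.3+[200,140]
for y in (0,1.5,3,-1.5):
    p,r=fit(P,px,"top",[.37,.0,y]); print(p,abs(r).max(), r.round(1).tolist() if abs(r).max()<5 else '')
    if abs(r).max()<5: b=p
print("handle",jig2w((0,-91,92),b),"nest",jig2w((0,91.5,20),b))
plan(b,(0,-91,200),0)
print(R.from_quat(monitor.observe()["eef_rot"]).as_matrix().round(2))
E
```

```text
[ 0.55898639 -0.0057359  -0.32581336] 1.9360030281078764 [[0.7, -0.9], [-0.7, 1.9], [-0.0, -0.3], [0.8, 0.2], [-0.5, -0.8], [0.5, 0.4], [-0.4, -0.7], [0.1, 0.7], [-0.5, 0.2]]
[ 0.55898639 -0.0057359  -0.32581337] 1.9360028905429374 [[0.7, -0.9], [-0.7, 1.9], [-0.0, -0.3], [0.8, 0.2], [-0.5, -0.8], [0.5, 0.4], [-0.4, -0.7], [0.1, 0.7], [-0.5, 0.2]]
[ 5.58986385e-01 -5.73589822e-03  5.95737194e+00] 1.9360029784624828 [[0.7, -0.9], [-0.7, 1.9], [-0.0, -0.3], [0.8, 0.2], [-0.5, -0.8], [0.5, 0.4], [-0.4, -0.7], [0.1, 0.7], [-0.5, 0.2]]
[ 0.55898639 -0.0057359  -0.32581336] 1.9360031216881453 [[0.7, -0.9], [-0.7, 1.9], [-0.0, -0.3], [0.8, 0.2], [-0.5, -0.8], [0.5, 0.4], [-0.4, -0.7], [0.1, 0.7], [-0.5, 0.2]]
handle [[ 0.52985915 -0.09194845  0.092     ]] nest [[0.58827366 0.08095035 0.02      ]]
delta cm [-52.12 -39.25   3.13] tcp [0.2144 0.4792 0.2313]
turn 1.476 or 1.476 q6 1.431
[[-0.91  0.41 -0.  ]
 [ 0.41  0.91 -0.  ]
 [-0.   -0.   -1.  ]]
```

>>> play_rows(deltas=[-26, -19.6, 1.5, 0.75, -52.1, -39.2, 3.1, 1.476, -52.1, -39.2, 3.1, 1.476, -52.1, -39.2, 3.1, 1.476, -52.1, -39.2, 3.1, 1.476, -52.1, -39.2, 3.1, 1.476, -52.1, -39.2, 3.1, 1.476, -52.1, -39.2, 3.1, 1.476, -52.1, -39.2, 3.1, 1.476, -52.1, -39.2, 3.1, 1.476], hand=6)

```text
clock: 1.5
ee_pos: [0.4568, 0.04, 0.2078]
eef_rot: [0.814, 0.58, 0.0, 0.0]
force: [1.2, 1.0, -0.8]
opening: 0.704
gripper_force: 0.0
```

```bash
python3 - <<'E'
from h import *
plan([.55899,-.00574,-.32581],(0,-91,200),0)
E
```

```text
delta cm [-10.09  11.21   0.78] tcp [0.4568 0.04   0.2078]
turn -0.006 or -0.006 q6 1.831
```

>>> play_rows(deltas=[-3.4, 3.7, 0.3, -0.005, -6.7, 7.5, 0.6, -0.005, -10.1, 11.2, 0.8, -0.005, -10.1, 11.2, 0.8, -0.005, -10.1, 11.2, 0.8, -0.005, -10.1, 11.2, 0.8, -0.005])

```text
clock: 2.1
ee_pos: [0.5292, -0.0887, 0.1995]
eef_rot: [0.811, 0.585, -0.0, -0.0]
force: [0.0, 0.5, 0.3]
opening: 0.704
gripper_force: 0.0
```

```bash
python3 - <<'E'
from h import *
p=[.55899,-.00574,-.32581]
plan(p,(0,-91,200),0)
s=monitor.observe(); im=vision.snapshot("wrist"); cv2.imwrite("pics/w1.png",im)
np.savez("s1.npz",**{k:s[k] for k in("ee_pos","eef_rot")})
P=[(0,-68,100),(0,-114,100),(58,-74,48),(-58,-74,48),(58,-108,48),(-58,-108,48),(22,-9,74),(-22,-9,74),(22,7,74),(-22,7,74)]
for a,b in zip(P,proj(jig2w(P,p),"wrist",s).round(0)):print(a,b)
for t in ("handle","block"):
    for d in vision.silhouettes(t,"wrist")[:1]:print(t,d["conf"],d["bbox"])
E
```

```text
delta cm [-0.29  0.16 -0.05] tcp [ 0.5292 -0.0887  0.1995]
turn 0.005 or 0.005 q6 1.589
(0, -68, 100) [319. 208.]
(0, -114, 100) [319. 272.]
(58, -74, 48) [390. 202.]
(-58, -74, 48) [248. 202.]
(58, -108, 48) [388. 242.]
(-58, -108, 48) [249. 241.]
(22, -9, 74) [350. 120.]
(-22, -9, 74) [288. 119.]
(22, 7, 74) [351.  98.]
(-22, 7, 74) [289.  97.]
handle 0.84 [320.0, 235.2, 45.7, 66.9]
block 0.9 [320.0, 99.0, 89.0, 197.7]
```

View pics/w1.png

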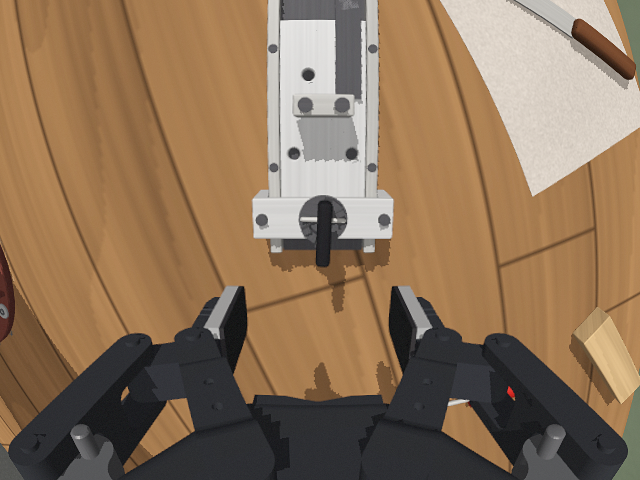

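```bash
python3 - <<'E'
import cv2
a=cv2.imread("pics/w1.png")[80:280,230:420]; cv2.imwrite("pics/w1c.png",cv2.resize(a,None,fx=3,fy=3,interpolation=cv2.INTER_CUBIC))
E
```

```text
(no output)
```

View pics/w1c.png

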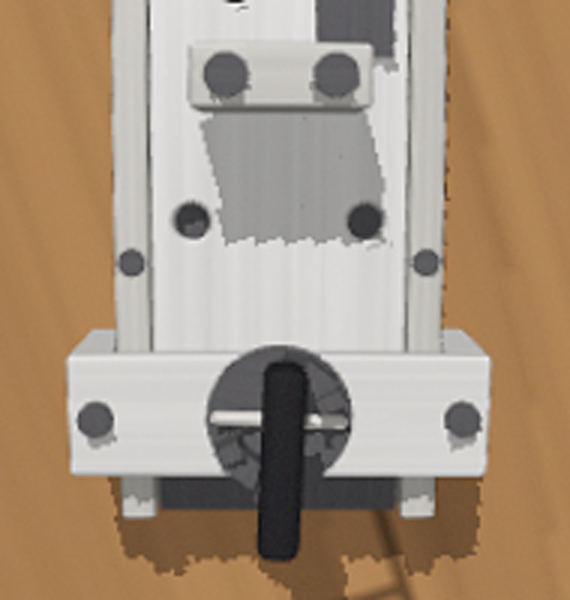

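The crop shows bridge corners at about (70,355), (489,353), (71,474) and (486,474), the bar from (285,363) to (278,558), the block top edge from (190,45) to (372,45), and the carrier holes at (192,220) and (365,221).

```bash
python3 - <<'E'
from h import *
s=dict(np.load("s1.npz"))
P=[(0,-68,100),(0,-114,100),(58,-74,48),(-58,-74,48),(58,-108,48),(-58,-108,48),(22,7,74),(-22,7,74),(-24,-39,34),(24,-39,34)]
px=np.array([(285,363),(278,558),(489,354),(70,354),(486,474),(71,474),(372,45),(190,45),(192,220),(365,221)])/3.+[229.7,79.7]
p,r=fit(P,px,"wrist",[.559,-.0057,-.326],s); print(p,r.round(1).tolist())
q,_=fit(P[:2],px[:2],"wrist",p,s); print("handle by bar",jig2w((0,-91,92),q),q[2],"by fit",jig2w((0,-91,92),p))
np.save("p.npy",p); plan(p,(0,-91,75),0)
E
```

```text
[ 0.56276287 -0.00339954 -0.32155113] [[-0.9, 1.8], [1.1, 1.8], [1.2, 0.2], [-1.8, -0.0], [0.1, 0.3], [-0.4, 0.2], [0.8, -1.8], [-0.6, -2.1], [-0.2, -0.2], [0.3, -0.4]]
handle by bar [[ 0.53430298 -0.08848375  0.092     ]] -0.3508844962421662 by fit [[ 0.53400336 -0.08973546  0.092     ]]
delta cm [ 0.    0.47 12.49] tcp [ 0.5295 -0.0883  0.1999]
turn 0.002 or 0.002 q6 1.589
```

>>> play_rows(deltas=[0, 0.47, 3, 0, 0, 0.47, 6, 0, 0, 0.47, 9, 0, 0, 0.47, 11.5, 0, 0, 0.47, 12.4, 0, 0, 0.47, 12.4, 0, 0, 0.47, 12.4, 0])

```text
clock: 2.95
ee_pos: [0.535, -0.0908, 0.0767]
eef_rot: [0.811, 0.585, 0.0, 0.001]
force: [-0.0, 0.2, -0.2]
opening: 0.705
gripper_force: 0.0
```

```bash
python3 - <<'E'
from h import *
p=np.load("p.npy"); plan(p,(0,-91,75),0)
E
```

```text
delta cm [ 0.07 -0.13  0.17] tcp [ 0.535  -0.0908  0.0767]
turn 0.001 or 0.001 q6 1.588
```

>>> play_rows(deltas=[0, 0, 0.1, 0, 0, 0, 0.1, 0, 0, 0, 0.1, 0, 0, 0, 0.1, 0, 0, 0, 0.1, 0, 0, 0, 0.1, 0, 0, 0, 0.1, 0, 0, 0, 0.1, 0], hand=0.2)

```text
clock: 3.75
ee_pos: [0.5334, -0.0907, 0.0752]
eef_rot: [0.811, 0.585, -0.0, -0.0]
force: [-4.7, 1.1, 10.3]
opening: 0.103
gripper_force: 58.9
```

>>> play_rows(deltas=[0, -0.1, -0.4, 0, 0, -0.1, -0.8, 0, 0, -0.1, -1.1, 0, 0, -0.1, -1.3, 0, 0, -0.1, -1.4, 0, 0, -0.1, -1.4, 0])

```text
clock: 4.35
ee_pos: [0.5331, -0.0906, 0.0884]
eef_rot: [0.811, 0.585, -0.0, -0.0]
force: [0.2, -0.2, -8.8]
opening: 0.104
gripper_force: 58.3
```

>>> play_rows(deltas=[0, 0, -0.05, 0, 0, 0, -0.05, -0.1, 0, 0, -0.05, -0.2, 0, 0, -0.05, -0.3, 0, 0, -0.05, -0.4, 0, 0, -0.05, -0.5, 0, 0, -0.05, -0.6, 0, 0, -0.05, -0.7, 0, 0, -0.05, -0.8, 0, 0, -0.05, -0.8])

```text
clock: 5.35
ee_pos: [0.5329, -0.0904, 0.0888]
eef_rot: [0.519, 0.855, -0.0, -0.0]
force: [-0.4, -0.1, -8.6]
opening: 0.104
gripper_force: 58.3
```

```bash
python3 - <<'E'
from h import *
p=np.load("p.npy"); plan(p,(0,-91,88),0); s=monitor.observe(); print(s["wrist_torque"],s["force"],s["q"][5])
E
```

```text
delta cm [0.01 0.13 0.08] tcp [ 0.5329 -0.0904  0.0888]
turn 0.802 or 0.802 q6 0.787
[0.0222363  0.12783391 0.01940274] [-0.43618745 -0.13652831 -8.64689696] 0.7868231807696093
```

>>> play_rows(deltas=[0, 0, 0, -0.05, 0, 0, 0, -0.1, 0, 0, 0, -0.15, 0, 0, 0, -0.15])

```text
clock: 5.75
ee_pos: [0.5329, -0.0904, 0.0888]
eef_rot: [0.455, 0.891, -0.0, -0.0]
force: [-0.9, 0.5, -8.7]
opening: 0.105
gripper_force: 58.3
```

```bash
python3 - <<'E'
from h import *
s=monitor.observe(); print(s["wrist_torque"],s["force"],s["q"][5],plan(np.load("p.npy"),(0,-91,88),0))
E
```

```text
delta cm [-0.01  0.13  0.08] tcp [ 0.5329 -0.0904  0.0888]
turn 0.949 or 0.949 q6 0.64
[ 0.04640829  0.23544365 -0.05342866] [-0.8902025   0.51118814 -8.68638684] 0.6403066286055602 None
```

>>> play_rows(deltas=[0, 0, 0, -0.05, 0, 0, 0, -0.1, 0, 0, 0, -0.1])

```text
clock: 6.05
ee_pos: [0.5329, -0.0904, 0.0888]
eef_rot: [0.41, 0.912, 0.0, -0.0]
force: [-0.8, 0.1, -8.5]
opening: 0.103
gripper_force: 58.3
```

```bash
python3 - <<'E'
from h import *
s=monitor.observe(); print(s["wrist_torque"],s["force"],s["q"][5],plan(np.load("p.npy"),(0,-91,88),0))
E
```

```text
delta cm [-0.02  0.13  0.08] tcp [ 0.5329 -0.0904  0.0888]
turn 1.048 or 1.048 q6 0.541
[ 0.05077498  0.29579543 -0.1747718 ] [-0.80670892  0.08135224 -8.51929881] 0.5408040652525802 None
```

>>> play_rows(deltas=[0, 0, 0, -0.05, 0, 0, 0, -0.1, 0, 0, 0, -0.1])

```text
clock: 6.35
ee_pos: [0.5329, -0.0904, 0.0889]
eef_rot: [0.364, 0.931, 0.0, -0.0]
force: [-2.6, 0.3, -8.8]
opening: 0.102
gripper_force: 61.8
```

```bash
python3 - <<'E'
from h import *
s=monitor.observe(); print(s["wrist_torque"],s["force"],s["q"][5],plan(np.load("p.npy"),(0,-91,88),0))
E
```

```text
delta cm [-0.04  0.13  0.09] tcp [ 0.5329 -0.0904  0.0889]
turn 1.147 or 1.147 q6 0.442
[ 0.26737175  0.40102165 -0.87648705] [-2.58340124  0.31131461 -8.75138817] 0.44166351886378796 None
```

>>> play_rows(deltas=[0, 0, 0, -0.03, 0, 0, 0.2, -0.03, 0, 0, 0.4, -0.03, 0, 0, 0.55, -0.03, 0, 0, 0.6, -0.03, 0, 0, 0.6, -0.03])

```text
clock: 6.95
ee_pos: [0.5333, -0.0905, 0.0843]
eef_rot: [0.349, 0.937, 0.0, 0.0]
force: [-5.0, 1.8, 0.5]
opening: 0.104
gripper_force: 67.1
```

```bash
python3 - <<'E'
from h import *
s=monitor.observe(); print(s["wrist_torque"],s["force"],s["q"][5],plan(np.load("p.npy"),(0,-91,88),0))
E
```

```text
delta cm [-0.01  0.11 -0.37] tcp [ 0.5333 -0.0905  0.0843]
turn 1.179 or 1.179 q6 0.41
[ 0.56932882  1.21515618 -1.07807121] [-5.0025874   1.83637324  0.47748639] 0.4102076560522203 None
```

>>> play_rows(deltas=[0, 0, 0.05, 0.05, 0, 0, 0.1, 0.1, 0, 0, 0.1, 0.1])

```text
clock: 7.25
ee_pos: [0.5332, -0.0905, 0.0833]
eef_rot: [0.396, 0.918, -0.0, 0.0]
force: [-8.0, 2.2, 7.5]
opening: 0.104
gripper_force: 61.0
```

```bash
python3 - <<'E'
from h import *
s=monitor.observe(); print(s["wrist_torque"],s["force"],s["q"][5],plan(np.load("p.npy"),(0,-91,88),0))
E
```

```text
delta cm [ 0.    0.11 -0.47] tcp [ 0.5332 -0.0905  0.0833]
turn 1.078 or 1.078 q6 0.511
[ 0.48100802  1.66700546 -0.32507839] [-8.04559263  2.19856549  7.47564583] 0.5109138928231379 None
```

>>> play_rows(deltas=[0, 0, 0, 0, 0, 0, 0, 0, 0, 0, 0, 0, 0, 0, 0, 0, 0, 0, 0, 0, 0, 0, 0, 0, 0, 0, 0, 0, 0, 0, 0, 0], hand=3.5)

```text
clock: 8.05
ee_pos: [0.5333, -0.0906, 0.082]
eef_rot: [0.395, 0.919, -0.0, -0.0]
force: [-0.4, -0.5, -0.5]
opening: 0.411
gripper_force: 0.0
```

>>> play_rows(deltas=[0, 0, -2, 0, 0, 0, -5, 0, 0, 0, -8, 0, 0, 0, -11, 0, 0, 0, -11.5, 0, 0, 0, -11.5, 0, 0, 0, -11.5, 0])

```text
clock: 8.75
ee_pos: [0.5328, -0.0905, 0.1961]
eef_rot: [0.395, 0.919, -0.0, -0.001]
force: [-0.4, 0.2, -0.2]
opening: 0.409
gripper_force: 0.0
```

```bash
python3 - <<'E'
from h import *
p=np.load("p.npy"); plan(p,(0,-91,195),0)
s=monitor.observe(); im=vision.snapshot("wrist"); cv2.imwrite("pics/w2.png",im); print(s["force"],s["opening"])
np.savez("s2.npz",**{k:s[k] for k in("ee_pos","eef_rot")})
sc=vision.snapshot("scene"); 
cv2.imwrite("pics/both.png",np.vstack([im[0:320,140:540],cv2.resize(sc[235:315,260:385],(400,256),interpolation=cv2.INTER_CUBIC)]))
E
```

```text
delta cm [-0.03  0.14  0.11] tcp [ 0.5328 -0.0905  0.1961]
turn 1.081 or 1.081 q6 0.508
[-0.4108569   0.15638937 -0.23848148] 0.4087216937423099
```

View pics/both.png

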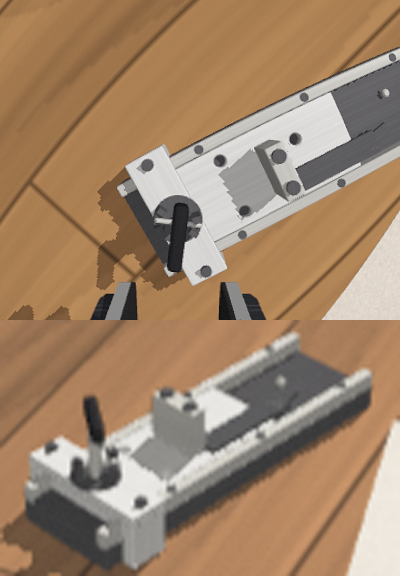

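The bar has stayed turned by about 60° and the plunger stays open by itself. The carrier has not moved. Next I close the fingers and go behind the block.

```bash
python3 - <<'E'
from h import *
p=np.load("p.npy"); plan(p,(0,-28,150),0)
E
```

```text
delta cm [2.91 5.71 4.58] tcp [ 0.5325 -0.0904  0.1958]
turn 1.081 or 1.081 q6 0.508
```

>>> play_rows(deltas=[0.7, 1.4, 0.5, 0.14, 1.4, 2.8, 1, 0.28, 2.1, 4.2, 2, 0.42, 2.9, 5.7, 3, 0.56, 2.9, 5.7, 4, 0.7, 2.9, 5.7, 4.6, 0.84, 2.9, 5.7, 4.6, 0.98, 2.9, 5.7, 4.6, 1.081, 2.9, 5.7, 4.6, 1.081, 2.9, 5.7, 4.6, 1.081], hand=0)

```text
clock: 9.85
ee_pos: [0.5543, -0.0303, 0.1504]
eef_rot: [0.81, 0.586, -0.0, -0.0]
force: [0.6, -0.6, -0.3]
opening: 0.001
gripper_force: 0.0
```

```bash
python3 - <<'E'
from h import *
p=np.load("p.npy"); plan(p,(0,-28,46),0)
s=monitor.observe(); im=vision.snapshot("wrist"); print(s["opening"])
P=[(22,7,74),(-22,7,74),(22,-9,74),(-22,-9,74)]
print(proj(jig2w(P,p),"wrist",s).round(0).tolist())
cv2.imwrite("pics/w3.png",im)
E
```

```text
delta cm [ 0.02 -0.04 10.44] tcp [ 0.5543 -0.0303  0.1504]
turn 0.003 or 0.003 q6 1.703
0.0011677634140634414
[[353.0, 191.0], [279.0, 191.0], [352.0, 217.0], [279.0, 217.0]]
```

View pics/w3.png

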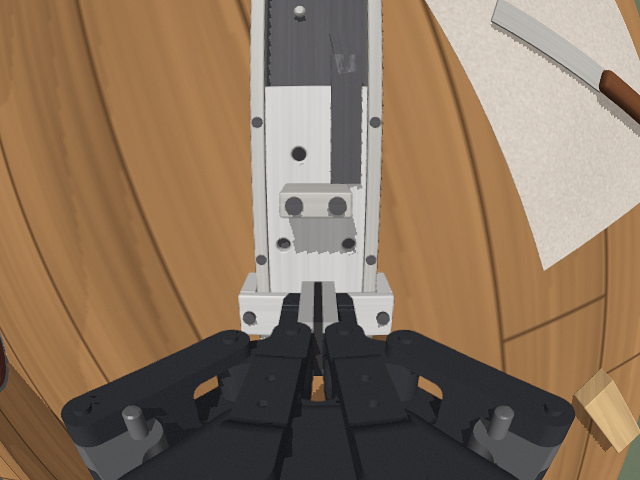

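>>> play_rows(deltas=[0, 0, 2.5, 0, 0, 0, 5, 0, 0, 0, 7.5, 0, 0, 0, 9.5, 0, 0, 0, 10.4, 0, 0, 0, 10.4, 0, 0, 0, 10.4, 0])

```text
clock: 10.6
ee_pos: [0.5552, -0.0305, 0.0478]
eef_rot: [0.811, 0.585, 0.0, 0.0]
force: [0.3, 0.4, 0.3]
opening: -0.002
gripper_force: 0.0
```

```bash
python3 - <<'E'
from h import *
p=np.load("p.npy"); plan(p,(0,-20,46),0)
E
```

```text
delta cm [ 0.81 -0.14  0.18] tcp [ 0.5552 -0.0305  0.0478]
turn 0.0 or 0.0 q6 1.706
```

>>> play_rows(deltas=[0.4, -0.1, 0.1, 0, 0.8, -0.1, 0.1, 0, 1.2, -0.1, 0.1, 0, 1.8, -0.1, 0.1, 0, 2.4, -0.1, 0.1, 0, 3, -0.1, 0.1, 0, 3.6, -0.1, 0.1, 0, 4.2, -0.1, 0.1, 0, 4.8, -0.1, 0.1, 0, 5.4, -0.1, 0.1, 0])

```text
clock: 11.6
ee_pos: [0.5709, 0.0217, 0.046]
eef_rot: [0.811, 0.585, -0.0, -0.0]
force: [-0.9, -3.6, 3.7]
opening: -0.002
gripper_force: 2.2
```

>>> play_rows(deltas=[0.6, 0, 0, 0, 1.2, 0, 0, 0, 1.8, 0, 0, 0, 2.4, 0, 0, 0, 3, 0, 0, 0, 3.5, 0, 0, 0, 3.9, 0, 0, 0, 4.2, 0, 0, 0, 4.4, 0, 0, 0, 4.5, 0, 0, 0])

```text
clock: 12.6
ee_pos: [0.585, 0.064, 0.046]
eef_rot: [0.811, 0.585, -0.0, -0.0]
force: [-1.3, -2.8, 0.2]
opening: -0.003
gripper_force: 1.4
```

```bash
python3 - <<'E'
from h import *
p=np.load("p.npy"); plan(p,(0,86.5,46),0)
s=monitor.observe(); print(s["force"]); im=vision.snapshot("wrist"); cv2.imwrite("pics/w4.png",im)
np.savez("s4.npz",**{k:s[k] for k in("ee_pos","eef_rot")})
E
```

```text
delta cm [ 1.55  0.02 -0.  ] tcp [0.585 0.064 0.046]
turn -0.0 or -0.0 q6 1.878
[-1.28109644 -2.80974206  0.23725632]
```

View pics/w4.png

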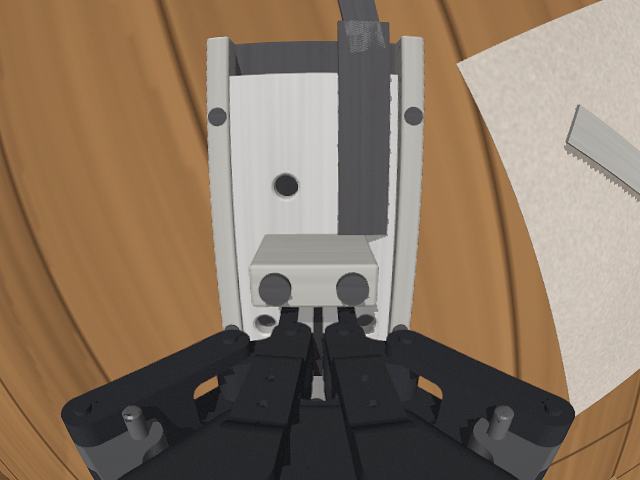

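The carrier's far edge (row 73) is near the rail ends (row 40), the plate is level in the rails, and about 15 mm of travel remains. I go slowly from here.

>>> play_rows(deltas=[0.2, 0, 0, 0, 0.4, 0, 0, 0, 0.6, 0, 0, 0, 0.8, 0, 0, 0, 0.9, 0, 0, 0, 1.0, 0, 0, 0, 1.1, 0, 0, 0, 1.2, 0, 0, 0, 1.25, 0, 0, 0, 1.3, 0, 0, 0])

```text
clock: 13.65
ee_pos: [0.5895, 0.0764, 0.0463]
eef_rot: [0.811, 0.585, 0.0, 0.0]
force: [-1.4, -1.5, 1.6]
opening: 0.007
gripper_force: 0.9
```

>>> play_rows(deltas=[0.05, 0, 0, 0, 0.1, 0, 0, 0, 0.15, 0, 0, 0, 0.2, 0, 0, 0, 0.25, 0, 0, 0])

```text
clock: 14.15
ee_pos: [0.5901, 0.0784, 0.0462]
eef_rot: [0.811, 0.585, -0.0, 0.0]
force: [-0.8, -4.1, 2.1]
opening: 0.0
gripper_force: 2.2
```

>>> play_rows(deltas=[0.05, 0, 0, 0, 0.1, 0, 0, 0, 0.15, 0, 0, 0, 0.2, 0, 0, 0])

```text
clock: 14.55
ee_pos: [0.5902, 0.0789, 0.0462]
eef_rot: [0.812, 0.584, -0.001, 0.001]
force: [-4.7, -13.3, 7.7]
opening: -0.001
gripper_force: 7.0
```

```bash
python3 - <<'E'
from h import *
p=np.load("p.npy"); plan(p,(0,86.5,46),0)
E
```

```text
delta cm [-0.02 -0.01  0.02] tcp [0.5902 0.0789 0.0462]
turn -0.001 or -0.001 q6 1.906
```

>>> play_rows(deltas=[-0.5, 0, 0, 0, -1.5, 0, 0, 0, -2, 0, 0, 0, -2, 0, -3, 0, -2, 0, -6, 0, -2, 0, -9, 0, -2, 0, -12, 0, -2, 0, -12, 0])

```text
clock: 15.35
ee_pos: [0.5867, 0.0614, 0.1702]
eef_rot: [0.811, 0.585, 0.003, 0.002]
force: [0.1, 0.4, -0.2]
opening: -0.002
gripper_force: 0.0
```

```bash
python3 - <<'E'
from h import *
p=np.load("p.npy")
s=monitor.observe(); im=vision.snapshot("wrist"); sc=vision.snapshot("scene"); tp=vision.snapshot("top"); print(s["ee_pos"],s["force"])
cv2.imwrite("pics/w5.png",im)
z=lambda a:cv2.resize(a,(400,290),interpolation=cv2.INTER_CUBIC)
cv2.imwrite("pics/end.png",np.hstack([cv2.resize(im[40:340,170:470],(400,580),interpolation=cv2.INTER_CUBIC)[:, :],np.vstack([z(sc[230:317,260:380]),z(tp[175:275,245:383])])]))
for dz in (0,6):
  P=np.array([(x,y,z-6+dz if True else z) for x,y,z in [(22,114-0.5,74),(-22,113.5,74),(22,97.5,74),(-22,97.5,74),(-24,67.5,34),(24,67.5,34),(-12,133.5,34),(-35,181.5,34)]])
  print(dz,((proj(jig2w(P,p),"wrist",s)-[170,40])*[400/300,580/300]).round(0).tolist())
E
```

```text
[0.58669799 0.0614335  0.17017425] [ 0.06812852  0.44178436 -0.19725715]
0 [[234.0, 254.0], [145.0, 254.0], [233.0, 299.0], [146.0, 300.0], [150.0, 355.0], [231.0, 355.0], [169.0, 193.0], [128.0, 74.0]]
6 [[235.0, 255.0], [144.0, 256.0], [234.0, 302.0], [144.0, 303.0], [149.0, 359.0], [231.0, 359.0], [168.0, 193.0], [127.0, 72.0]]
```

View pics/end.png

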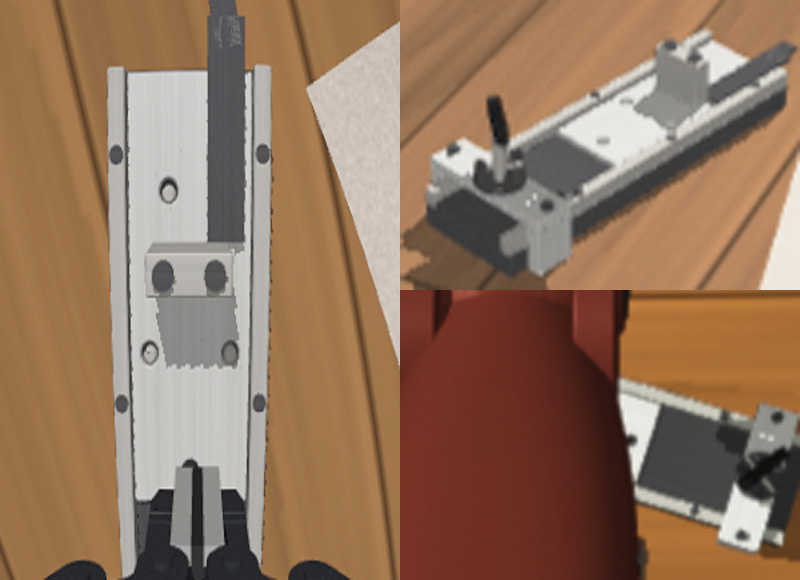

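All three holes, at (150,352), (231,352) and (169,190), show pins inside, and the plunger is still turned. I check the drop by touching the block top lightly: it should be at 68 mm if seated and 74 mm if not.

```bash
python3 - <<'E'
from h import *
p=np.load("p.npy"); plan(p,(0,105.5,78),0)
E
```

```text
delta cm [3.72 0.04 8.75] tcp [0.584  0.0615 0.1655]
turn -0.001 or -0.001 q6 1.873
```

>>> play_rows(deltas=[2, 0, 0, 0, 3.7, 0, 0, 0, 3.7, 0, 2.5, 0, 3.7, 0, 5, 0, 3.7, 0, 7.5, 0, 3.7, 0, 8.7, 0, 3.7, 0, 8.7, 0, 3.7, 0, 8.7, 0])

```text
clock: 16.3
ee_pos: [0.5963, 0.0968, 0.0794]
eef_rot: [0.811, 0.585, 0.0, 0.0]
force: [-0.6, -0.7, -0.0]
opening: -0.001
gripper_force: 0.0
```

>>> play_rows(deltas=[0, 0, 0.2, 0, 0, 0, 0.4, 0, 0, 0, 0.6, 0, 0, 0, 0.7, 0, 0, 0, 0.7, 0])

```text
clock: 16.8
ee_pos: [0.5959, 0.0966, 0.072]
eef_rot: [0.811, 0.585, -0.0, -0.0]
force: [0.1, 0.3, -0.8]
opening: -0.0
gripper_force: 0.0
```

>>> play_rows(deltas=[0, 0, 0.15, 0, 0, 0, 0.3, 0, 0, 0, 0.45, 0, 0, 0, 0.5, 0, 0, 0, 0.5, 0])

```text
clock: 17.3
ee_pos: [0.5961, 0.0966, 0.0681]
eef_rot: [0.811, 0.585, 0.0, 0.0]
force: [-4.7, -0.4, 11.8]
opening: -0.001
gripper_force: 5.8
```

Contact comes at 68 mm, so the carrier is seated. I retreat and hand in.

>>> play_rows(deltas=[0, 0, -1, 0, 0, 0, -3, 0, 0, 0, -6, 0, 0, 0, -10, 0, 0, 0, -13, 0, 0, 0, -13, 0, 0, 0, -13, 0, 0, 0, -13, 0])

```text
clock: 18.1
ee_pos: [0.5954, 0.0966, 0.1961]
eef_rot: [0.811, 0.585, -0.001, -0.0]
force: [-0.6, 0.7, -0.1]
opening: 0.001
gripper_force: 0.0
```

```bash
python3 - <<'E'
from workcell import monitor, job
s=monitor.observe(); print(s["ee_pos"],s["force"]); print(job.hand_in())
E
```

```text
[0.59538895 0.09657326 0.19610691] [-0.55501093  0.7378655  -0.14799648]
the job is handed in; nothing more can be done
None
```

I handed the job in at 18 s: the plunger was caught open, and the carrier was over its three pins with the block top touched at 68 mm (seated height); no bystander was touched, and the hand-in returned no verdict.

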